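# Impact test of a repaired mains adapter on a bench spring hammer

## Task

The glued housing of the white mains adapter is due for its impact test on the bench spring hammer. Draw the hammer's upright cocking handle straight back until the sear catches and holds it by itself, then stand the adapter upright in the nest, one broad face flat against the anvil and the other facing the hammer, and let go of it. Then press the trip pad to fire the hammer onto it; leave the adapter standing in the nest with the nose of the hammer resting on it, and do not push the tape roll or the solder spool about.

Things in the scene. Friction and masses are not known exactly. Their poses are not given: they have to be found in the camera images.
- impact_rig: Bench spring hammer, fixed. Origin on the table, +x = direction of the blow, z up. Grey base plate x -235 to 185 mm, y +-60 mm, top at z 16. Along x (mm): sear pad -221 to -187, sear bracket (z to 83), sear arm (z to 92) forward to -102, slotted aluminium housing -85 to 45 (58 wide, top z 90), nose, nest, steel anvil with face at 140 (48 wide, 30 thick, top z 96; foot 104 wide).
- striker (a joint): Travel of the sprung hammer, m: 0 fully forward, grows as drawn back (-x of the rig), end stop 0.072. Spring 3 N at 0, 15 N at 0.060; mass 0.25 kg. Past 0.060 the sear snaps in by itself and holds it at about 0.060 (draw to 0.064 to 0.070, ease off); let go sooner, it flies forward. Fired with the adapter in the nest it comes to rest on it at about 0.010, pressing with 5 N.
- cocking_handle (a point): Middle of the upright black cocking handle, moving with the striker: a round grip 20 mm across, 45 mm tall (102 to 147 mm above the table), this point 125 mm above the table and 35 mm above the housing's slotted top. At joint 0 it is at x = +20 mm, y = 0 of the rig. Axes as the rig's.
- striker_nose (a point): Foremost point of the striker's round grey nose (20 mm across), 62 mm above the table, moving with it. Fully forward it stands 26 mm short of the anvil face, so the adapter (36 mm deep) goes into the nest only when the hammer is cocked (then 86 mm). Axes as the rig's.
- sear (a joint): Angle of the sear rocker, rad: 0 = hook down (its spring holds it there), grows as the thumb pad is pressed down, stop at 0.30. The cocked striker is let go at about 0.16 (pad 8 mm down, about 10 to 15 N); it springs back when let go.
- trip_pad (a point): Centre of the top of the sear's ribbed thumb pad (34 mm along the rig's x, 30 mm along y), 97.5 mm above the table at rest, at x = -204 mm, y = 0 of the rig. Press it straight down; full travel about 14 mm. Axes as the rig's.
- nest (a point): Where the adapter's origin belongs: on the black rubber pad (20 mm above the table), midway between two low guides (tops 30 mm above the table, 60 mm apart along y), and 18 mm short of the anvil's face. Axes as the rig's: x towards the anvil, z up.
- adapter: White mains adapter, a box 36 mm deep (x), 52 mm wide (y), 85 mm tall (z), about 0.12 kg, standing upright on the table. Origin at the middle of its underside. Its broad faces (52 x 85) look along its own +x and -x, 19 and 17 mm from the origin; either may face the anvil.
- tape_roll: Roll of masking tape lying flat, 94 mm across, 25 mm high; bystander. Origin at the middle of its underside.
- spool: Spool of solder standing on its flange, 60 mm across, 40 mm high; bystander. Origin at the middle of its underside.

How it is judged:
By the outcome, as a careful person would: the job done as asked, in the order asked, and still so for the second after the job is handed in, with the robot touching nothing.
It also fails if it takes over 64 s, if anything falls off the work surface, if the arm or the gripper's body presses on something with over 40 N, if the wrist force passes 120 N, or if a joint passes its speed limit or range.

## Robot

A 7-joint arm with a two-finger parallel gripper is mounted at the origin on the work surface; the furniture and walls round the work are solid. World frame = base frame: x ahead of the robot, y to its left, z up, the work surface at z = 0. Lengths are in m, angles in rad, forces in N, time in s.
With the tool pointing down it reaches from about 0.4 to 0.75 m from the base axis. Payload 19.5 kg.
Tool frame: the origin (TCP) lies at the very end of the fingers, on their centre line; the grasp point (between the pads) lies 19 mm behind it; z points along the fingers, y is the line along which they close (so a half turn about z gives the same grasp; the last joint's range is limited). The gripper opens to 85 mm and grips with 20 to 120 N. Pads are 22 mm wide; open, the fingers measure 114 mm over their backs; the gripper's body (76 mm by 85 mm) begins 54 mm behind the grasp point. The pads swing forward as they close: fully open they stand 13 mm farther back than shut.
Start: joints at [1.21, 0.707, -0.028, 1.485, 0.022, 0.951, -0.075], TCP at [0.18, -0.546, 0.231] pointing down, gripper open.
Joint ranges: [-2.71, 2.71], [-0.32, 2.16], [-1.57, 1.52], [0, 2.45], [-1.46, 4.6], [0, 2.02], [-2.83, 2.83]. Speed limits (rad/s): [1.89, 1.89, 2.57, 2.57, 3.01, 3.01, 3.01].

## Interface

Orientations are given as a rotation vector (axis times angle).
In Python, from station import robot, imaging, telemetry gives the robot as it stands (robot), with the cameras (imaging) and the readings (telemetry).
- The arm moves only by the tool pendant, called after "Request:" as name(argument=value, ...) on one line, values as JSON. Schema: {"type":"object","properties":{"motion":{"type":"object","properties":{"steps":{"type":"array","items":{"type":"array","items":{"type":"number"},"minItems":4,"maxItems":4},"minItems":1,"maxItems":5}},"additionalProperties":false,"required":["steps"]},"finger_gap":{"type":"number"},"grip_force":{"type":"number"},"only":{"type":"string"},"quiet":{"type":"boolean"},"lines":{"type":"string"}},"required":["motion"],"additionalProperties":false}. motion is an object whose key "steps" holds a list of rows, 1 to 5 of them, each of 4 numbers: dx, dy, dz in m, then a turn about the tool's z in rad; each row shifts and turns the commanded pose from where the row before left it, along the tool's axes as they then stand; what a row does not reach is not made up. A row lasts 1/8 s, in which the tool goes at most 0.0625 m and 0.188 rad, less where a joint would pass 70% of its speed; a pose out of reach is approached as far as the arm can. finger_gap is the finger opening in m, set as the call begins (left out keeps the last). The fingers move at their own pace and stop on an object; grip_force is the grip in N (left out, the last holds). Time passes only in rows, so rows that do not move let the fingers close. The tool returns the time, the measured TCP pose, the force, the opening and the grip force at its end. only (a regular expression) keeps the lines of the reply that match it, lines (a string "A,B") keeps lines A to B, and quiet returns only ok. Input that does not fit is refused with a message, and nothing moves.
- telemetry.sense(): the state, without advancing time (a new reading comes with each control period).
- imaging.grab_frame(name): name is "scene" or "top" or "wrist"; returns the picture (384x512x3 uint8, red, green, blue); there is no depth.
- imaging.camera_params(name): a dict with "mtx" (3x3 intrinsics, pixels), "origin" and "attitude" of the camera in the world. Camera axes: x right, y up, looking along -z (the intrinsics and any distortion apply to the point x, -y, -z); pixel columns grow to the right and rows downward; lengths in m; the calibration is good to about 2 mm. A picture is of the moment at which its call begins: read the wrist's pose just before it. camera_params takes no time and is no camera call; for the wrist camera it gives the pose at the moment of the call.
- robot.close_job(): hands the job in; it is judged then, once.
The state is a dict: "clock": time; "joints": joint angles; "dq": joint speeds; "joint_torque": joint torques, N m; "eef_pos": TCP position; "orientation": TCP orientation; "ft_force": force on the tool from outside, world axes, zero at the start; "torque": the same for the moment, N m; "finger_gap": finger opening in m; "grip_force": force on a finger pad.
Only numpy, scipy, OpenCV 4.12 (cv2) and the standard library are available. Lean on these libraries where they do the work, as an engineer would, in place of code of your own. Each camera call takes 0.05 s, during which the arm holds its last target. There are 200 camera calls.

## Working session

There is one attempt and no reset: what is moved stays moved. The work goes in short steps, Python scripts to look and compute and a tool call to move; the robot and the scene stay as the last step left them, time stands still between calls to the robot, and variables do not carry over. Pictures are saved under pics/ and viewed, at most 11 in all, crops included, and the job is handed in when it is done.

```bash
ls; mkdir -p pics; python3 - <<'E'
from station import robot, imaging, telemetry
import cv2,numpy as np
s=telemetry.sense();print(s['clock'],s['eef_pos'],s['orientation'],s['finger_gap'])
ims=[]
for n in ["scene","top"]:
    p=imaging.camera_params(n);print(n,p)
    im=imaging.grab_frame(n);cv2.imwrite(f'pics/{n}0.png',im[...,::-1])
E
```

```text
pics
station.py
0.0 [ 0.18015198 -0.54577103  0.23083304] [-3.10070796e+00 -4.98460585e-01  2.58023085e-04] 0.08570668965222109
scene {'mtx': array([[453.74720585,   0.        , 257.25257559],
       [  0.        , 453.74720585, 193.27034696],
       [  0.        ,   0.        ,   1.        ]]), 'origin': array([-0.20475344,  0.61244131,  1.20897726]), 'attitude': array([ 0.39731118, -0.78087969, -2.13123645])}
top {'mtx': array([[402.36065275,   0.        , 254.41875253],
       [  0.        , 402.36065275, 188.89975972],
       [  0.        ,   0.        ,   1.        ]]), 'origin': array([0.35160816, 0.06178695, 1.36285393]), 'attitude': array([ 0.11329113, -0.1138233 , -1.58627441])}
```

View pics/scene0.png

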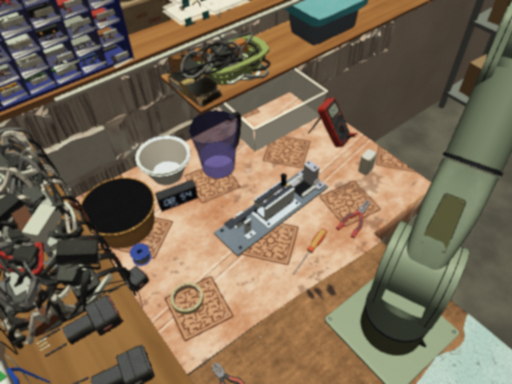

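View pics/top0.png

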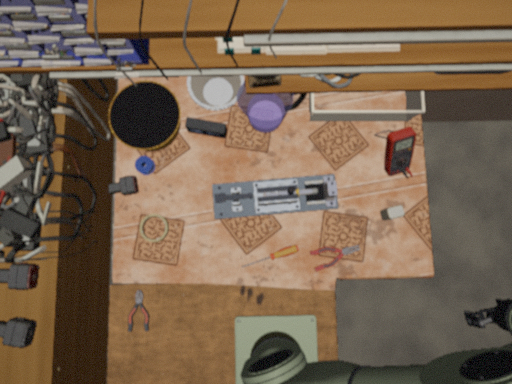

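The scene view shows the rig at about (270,210) with the adapter at (367,161). In the top view the rig spans (213..340,195), the adapter is at (392,213), the spool at (145,165) and the tape at (154,229). Next I'll enlarge the parts that matter.

```bash
cat > h.py <<'E'
import numpy as np,cv2
from scipy.spatial.transform import Rotation as R
from station import robot, imaging, telemetry
def ray(p,u,v):
    K=p['mtx'];d=np.array([(u-K[0,2])/K[0,0],-(v-K[1,2])/K[1,1],-1.])
    return np.array(p['origin']),R.from_rotvec(p['attitude']).as_matrix()@d
def onz(p,u,v,z):
    o,d=ray(p,u,v);return o+d*(z-o[2])/d[2]
def proj(p,X):
    K=p['mtx'];c=R.from_rotvec(p['attitude']).as_matrix().T@(np.array(X)-p['origin'])
    return np.array([K[0,2]+K[0,0]*c[0]/-c[2],K[1,2]-K[1,1]*c[1]/-c[2]])
def two(pa,ua,pb,ub):
    a,d=ray(pa,*ua);b,e=ray(pb,*ub)
    t=np.linalg.lstsq(np.c_[d,-e],b-a,rcond=None)[0]
    return (a+t[0]*d+b+t[1]*e)/2,np.linalg.norm(a+t[0]*d-b-t[1]*e)
E
python3 - <<'E'
import cv2,numpy as np
t=cv2.imread('pics/top0.png');s=cv2.imread('pics/scene0.png')
a=cv2.resize(t[165:230,205:415],None,fx=3.8,fy=3.8,interpolation=cv2.INTER_CUBIC)
b=cv2.resize(s[140:255,205:385],None,fx=3,fy=3,interpolation=cv2.INTER_CUBIC)
o=np.zeros((a.shape[0]+b.shape[0],800,3),np.uint8);o[:a.shape[0],:a.shape[1]]=a;o[a.shape[0]:,:b.shape[1]]=b
cv2.imwrite('pics/crop1.png',o);print(o.shape,a.shape)
E
```

```text
(592, 800, 3) (247, 798, 3)
```

View pics/crop1.png

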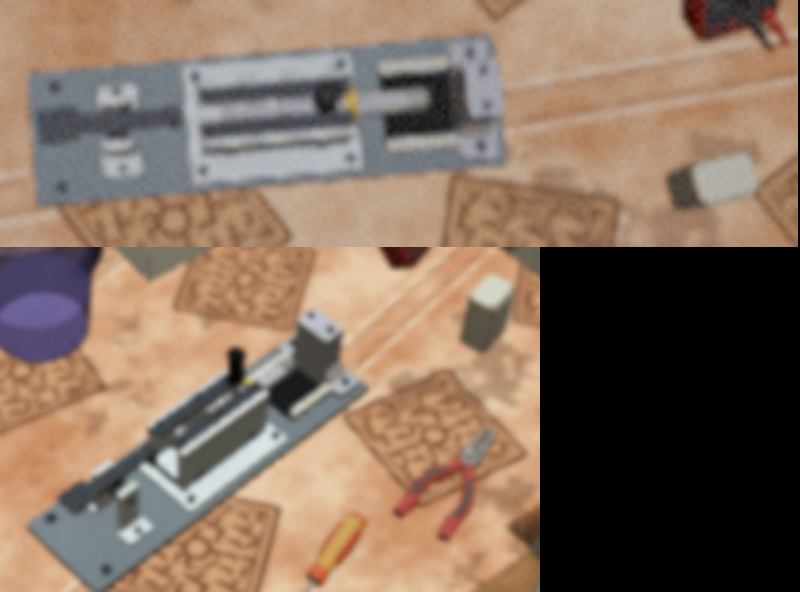

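```bash
cat > m.py <<'E'
from h import *
pt=imaging.camera_params('top');ps=imaging.camera_params('scene')
t=cv2.imread('pics/top0.png');s=cv2.imread('pics/scene0.png')
# rig corners
cs=np.array([(30,73),(493,37),(507,160),(38,203)],float);cs=(cs+.5)/3.8-.5+[205,165]
W=np.array([onz(pt,*c,.016) for c in cs])[:,:2]
print('plate top',W.round(4).tolist(),'len',np.linalg.norm(W[1]-W[0]),np.linalg.norm(W[2]-W[3]),'wid',np.linalg.norm(W[3]-W[0]),np.linalg.norm(W[2]-W[1]))
c2=np.array([(30,523),(-1,-1),(368,388),(100,592)],float);c2[:,1]-=247;c2=(c2+.5)/3-.5+[205,140]
for i in (0,2,3): print('plate scene',onz(ps,*c2[i],.016).round(4))
L=np.array([[-.235,.06],[.185,.06],[.185,-.06],[-.235,-.06]])
def fit(L,W):
    a=L-L.mean(0);b=W-W.mean(0)
    th=np.arctan2((a[:,0]*b[:,1]-a[:,1]*b[:,0]).sum(),(a*b).sum());Q=np.array([[np.cos(th),-np.sin(th)],[np.sin(th),np.cos(th)]])
    o=W.mean(0)-Q@L.mean(0);return th,Q,o,(W-(L@Q.T+o))
th,Q,o,r=fit(L,W);print('rig',th,o,'res mm',(r*1e3).round(1).tolist())
# handle top check, black blob
def rp(x,y=0,z=0): return np.r_[Q@[x,y]+o,z]
print('handle top pred in top/scene',proj(pt,rp(.02,0,.147)),proj(ps,rp(.02,0,.147)),'seen scene',(236/3+205,352-247>0 and (352-247)/3+140),'top',(325/3.8+205,95/3.8+165))
# adapter
for n,im,p,box in (('top',t,pt,(195,225,375,410)),('scene',s,ps,(145,180,355,382))):
    y0,y1,x0,x1=box;c=cv2.resize(im[y0:y1,x0:x1],None,fx=8,fy=8,interpolation=cv2.INTER_CUBIC)
    hsv=cv2.cvtColor(c,cv2.COLOR_BGR2HSV)
    m=((hsv[...,1]<60)&(hsv[...,2]>150)).astype(np.uint8)
    k,lab,st,ce=cv2.connectedComponentsWithStats(m);i=1+st[1:,4].argmax()
    cn=cv2.findContours((lab==i).astype(np.uint8),0,2)[0][0]
    b=cv2.boxPoints(cv2.minAreaRect(cn));b=(b+.5)/8-.5+[x0,y0]
    # contour in world at z .085, min-area rect there
    pc=(cn[:,0]+.5)/8-.5+[x0,y0]
    w=np.array([onz(p,*q,.085)[:2] for q in pc],np.float32)
    rc=cv2.minAreaRect((w*1000).astype(np.float32));print(n,'adapter',rc,st[i,4]/64)
E
python3 m.py
```

```text
plate top [[0.5672, 0.2012], [0.5921, -0.2132], [0.4815, -0.2203], [0.4511, 0.1945]] len 0.4150551168630452 0.41595487968592953 wid 0.11627049185009121 0.11087014789186463
plate scene [0.568  0.1996 0.016 ]
plate scene [ 0.4792 -0.2184  0.016 ]
plate scene [0.4501 0.1934 0.016 ]
rig -1.5046418987378098 [ 0.52460961 -0.03440467] res mm [[-1.8, -2.9], [-4.6, 1.9], [4.5, 2.6], [1.9, -1.6]]
handle top pred in top/scene [291.79751564 188.94840585] [284.101378   175.21808666] seen scene (283.6666666666667, 175.0) top (290.5263157894737, 190.0)
top adapter ((455.5190124511719, -389.1574401855469), (39.952884674072266, 52.31526184082031), 12.490352630615234) 183.328125
scene adapter ((457.2381896972656, -387.83221435546875), (36.81190490722656, 52.854652404785156), 11.737568855285645) 101.1875
```

```bash
cat > d.py <<'E'
# d.py x y z yaw_of_tool_y_deg : remaining move in present tool axes (translation first), and the tool turn
import sys;from h import *
x,y,z,a=map(float,sys.argv[1:5]);s=telemetry.sense();M=R.from_rotvec(s['orientation']).as_matrix()
d=M.T@(np.array([x,y,z])-s['eef_pos']);ya=np.degrees(np.arctan2(M[1,1],M[0,1]));t=(a-ya+90)%180-90
print('move',d.round(4),'turn',round(-np.radians(t),4),'tilt',M[:,2].round(4),'yaw',ya.round(2),'clk',s['clock'],'F',np.round(s['ft_force'],1),'pos',s['eef_pos'].round(4),'q',np.round(s['joints'],2),s['finger_gap'])
E
```

Request:
pendant(motion={"steps":[[0.048, -0.036, 0, 0], [0.048, -0.036, 0, 0], [0.048, -0.036, 0, 0], [0.048, -0.036, 0, 0], [0.048, -0.036, 0, 0]]}, finger_gap=0.085, grip_force=60)

```text
clock: 0.72
eef_pos: [0.3525, -0.2982, 0.2313]
orientation: [-3.102, -0.498, 0.0]
ft_force: [2.2, -0.4, -0.9]
finger_gap: 0.085
grip_force: 0.0
```

Request:
pendant(motion={"steps":[[0.048, -0.036, 0, 0], [0.048, -0.036, 0, 0], [0.048, -0.036, 0, 0], [0.048, -0.036, 0, 0.125], [0, 0, 0, 0.125]]})

```text
clock: 1.35
eef_pos: [0.4906, -0.0987, 0.2307]
orientation: [-3.138, -0.112, 0.0]
ft_force: [-1.2, -0.6, 0.2]
finger_gap: 0.085
grip_force: 0.0
```

```bash
python3 d.py 0.526 -0.0545 0.107 -86.2
```

```text
move [ 0.0385 -0.0414  0.1238] turn 0.0048 tilt [-1.0e-04  1.6e-03 -1.0e+00] yaw -85.92 clk 1.35 F [-1.2 -0.6  0.2] pos [ 0.4906 -0.0987  0.2307] q [ 0.05  0.6   0.14  1.75 -0.12  0.79 -1.25] 0.0849987022630297
```

Request:
pendant(motion={"steps":[[0.038, -0.041, 0, 0.005], [0, 0, 0, 0], [0, 0, 0, 0]]})

```text
clock: 1.72
eef_pos: [0.5237, -0.0596, 0.2311]
orientation: [3.14, 0.1, -0.001]
ft_force: [-0.7, 0.1, 0.4]
finger_gap: 0.085
grip_force: 0.0
```

```bash
python3 - <<'E'
from h import *
p=imaging.camera_params('wrist');im=imaging.grab_frame('wrist');cv2.imwrite('pics/w1.png',im[...,::-1])
print(p['origin'],p['attitude'])
E
python3 d.py 0.526 -0.0545 0.107 -86.2
```

```text
[ 0.59077338 -0.05576225  0.37312823] [-0.21866959  0.20478233 -1.49577392]
move [ 0.0029 -0.0054  0.1242] turn -0.0032 tilt [-6.e-04 -2.e-04 -1.e+00] yaw -86.38 clk 1.775 F [ 0.8  0.1 -0. ] pos [ 0.5236 -0.06    0.2312] q [-0.03  0.64  0.16  1.66 -0.12  0.85 -1.33] 0.08515519266684096
```

View pics/w1.png

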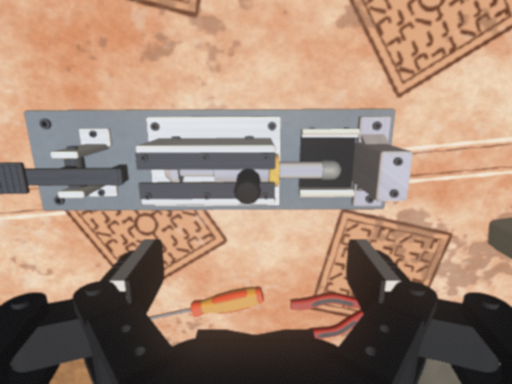

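```bash
cat > m2.py <<'E'
from h import *
import io,contextlib
with contextlib.redirect_stdout(io.StringIO()):
    from m import fit,L
p=dict(mtx=imaging.camera_params('wrist')['mtx'],origin=np.array([ 0.59077338,-0.05576225,0.37312823]),attitude=np.array([-0.21866959,0.20478233,-1.49577392]))
W=np.array([onz(p,*c,.016)[:2] for c in [(25.5,109.5),(394.5,108.5),(390.5,209),(33.5,212)]])
print(np.linalg.norm(W[1]-W[0]),np.linalg.norm(W[1]-W[2]),np.linalg.norm(W[0]-W[3]))
th,Q,o,r=fit(L,W);print('rig',np.degrees(th),o,(r*1e3).round(1).tolist())
f=lambda x,y,z:np.r_[Q@[x,y]+o,z]
print('handle top',proj(p,f(.02,0,.147)),'anvil top',[proj(p,f(x,y,.096)).round(0).tolist() for x,y in((.14,.024),(.17,.024),(.17,-.024),(.14,-.024))])
for n,q in dict(handle=(.02,0),nest=(.122,0),pad=(-.204,0),handle_c=(-.047,0)).items():print(n,f(*q,0))
print('rigaxes',Q.round(4).tolist())
E
python3 m2.py
```

```text
0.4123591578031702 0.11890012830651274 0.1221519377166298
rig -86.05614571020553 [ 0.52433393 -0.03377604] [[0.6, -5.2], [-0.5, 2.3], [1.6, -6.6], [-1.7, 9.5]]
handle top [246.49536214 192.72428082] anvil top [[381.0, 151.0], [415.0, 151.0], [408.0, 202.0], [376.0, 202.0]]
handle [ 0.5257095  -0.05372868  0.        ]
nest [ 0.53272495 -0.15548713  0.        ]
pad [0.51030303 0.16974088 0.        ]
handle_c [0.52110132 0.01311266 0.        ]
rigaxes [[0.0688, 0.9976], [-0.9976, 0.0688]]
```

```bash
python3 -c "
from station import robot, imaging, telemetry;print(imaging.camera_params('wrist').keys(), imaging.camera_params('wrist')['mtx'])"
```

```text
dict_keys(['mtx', 'origin', 'attitude']) [[309.04120526   0.         254.73535903]
 [  0.         309.04120526 190.60679379]
 [  0.           0.           1.        ]]
```

Request:
pendant(motion={"steps":[[0.002, -0.006, 0.04, -0.003], [0, 0, 0.04, 0], [0, 0, 0.03, 0], [0, 0, 0.014, 0], [0, 0, 0, 0]]})

```text
clock: 2.4
eef_pos: [0.5254, -0.0538, 0.1073]
orientation: [-3.14, -0.104, 0.001]
ft_force: [0.4, -0.0, 0.0]
finger_gap: 0.0852
grip_force: 0.0
```

Request:
pendant(motion={"steps":[[0, 0, 0, 0], [0, 0, 0, 0], [0, 0, 0, 0], [0, 0, 0, 0], [0, 0, 0, 0]]}, finger_gap=0.0, grip_force=60)

```text
clock: 3.02
eef_pos: [0.5258, -0.0534, 0.1077]
orientation: [3.14, 0.105, 0.001]
ft_force: [-1.7, -1.2, 7.2]
finger_gap: 0.0193
grip_force: 58.4
```

```bash
python3 d.py 0.5257 -0.0537 0.107 -86.1
```

```text
move [-0.0001  0.0002  0.0007] turn -0.0014 tilt [ 6.e-04 -1.e-04 -1.e+00] yaw -86.18 clk 3.025 F [-1.7 -1.2  7.2] pos [ 0.5258 -0.0534  0.1077] q [-0.02  0.83  0.11  1.79 -0.16  0.53 -1.31] 0.019349030332531738
```

Request:
pendant(motion={"steps":[[0, -0.015, 0, 0], [0, -0.015, 0, 0], [0, -0.015, 0, 0], [0, -0.012, 0, 0], [0, 0, 0, 0]]})

```text
clock: 3.65
eef_pos: [0.5219, 0.0025, 0.1077]
orientation: [3.138, 0.104, 0.001]
ft_force: [-0.8, -12.0, 5.1]
finger_gap: 0.0194
grip_force: 60.9
```

Request:
pendant(motion={"steps":[[0, -0.005, 0, 0], [0, -0.005, 0, 0], [0, 0, 0, 0], [0, 0, 0, 0]]})

```text
clock: 4.15
eef_pos: [0.5214, 0.0112, 0.1078]
orientation: [3.137, 0.102, 0.001]
ft_force: [-0.9, -15.2, 6.7]
finger_gap: 0.0193
grip_force: 60.9
```

```bash
python3 d.py 0.5211 0.0131 0.107 -86.1
```

```text
move [-0.0001 -0.002   0.0007] turn -0.0032 tilt [ 8.0e-04 -2.8e-03 -1.0e+00] yaw -86.28 clk 4.15 F [ -0.9 -15.2   6.7] pos [0.5214 0.0112 0.1078] q [-0.15  0.82  0.13  1.82 -0.19  0.51 -1.41] 0.01930985647722358
```

Request:
pendant(motion={"steps":[[0, -0.003, 0, 0], [0, 0, 0, 0], [0, 0, 0, 0]]})

```text
clock: 4.53
eef_pos: [0.5212, 0.014, 0.1078]
orientation: [3.137, 0.102, 0.001]
ft_force: [-1.1, -16.8, 5.2]
finger_gap: 0.0195
grip_force: 60.9
```

Request:
pendant(motion={"steps":[[0, 0.003, 0, 0], [0, 0.003, 0, 0], [0, 0.002, 0, 0], [0, 0.001, 0, 0], [0, 0, 0, 0]]})

```text
clock: 5.15
eef_pos: [0.5217, 0.0064, 0.1077]
orientation: [3.139, 0.103, 0.001]
ft_force: [-1.5, -7.7, 8.1]
finger_gap: 0.0194
grip_force: 61.1
```

```bash
python3 d.py 0.5211 0.0131 0.107 -86.1
```

```text
move [-0.0001 -0.0067  0.0007] turn -0.0022 tilt [ 6.0e-04 -1.2e-03 -1.0e+00] yaw -86.22 clk 5.15 F [-1.5 -7.7  8.1] pos [0.5217 0.0064 0.1077] q [-0.14  0.82  0.13  1.82 -0.19  0.51 -1.4 ] 0.019424878160058796
```

Request:
pendant(motion={"steps":[[0, 0.001, 0, 0], [0, 0.0005, 0, 0], [0, 0, 0, 0]]})

```text
clock: 5.52
eef_pos: [0.5217, 0.0063, 0.1077]
orientation: [-3.139, -0.105, -0.0]
ft_force: [-1.8, 1.8, 8.4]
finger_gap: 0.0193
grip_force: 61.2
```

Request:
pendant(motion={"steps":[[0, 0, 0, 0], [0, 0, 0, 0], [0, 0, 0, 0], [0, 0, 0, 0], [0, 0, 0, 0]]}, finger_gap=0.085)

```text
clock: 6.15
eef_pos: [0.5216, 0.0061, 0.1073]
orientation: [-3.14, -0.105, 0.0]
ft_force: [-0.4, -0.5, -0.6]
finger_gap: 0.085
grip_force: 0.0
```

Request:
pendant(motion={"steps":[[0, 0, -0.04, 0], [0, 0, -0.05, 0], [0, 0, -0.03, 0], [0, 0, 0, 0], [0, 0, 0, 0]]})

```text
clock: 6.78
eef_pos: [0.5214, 0.0061, 0.2267]
orientation: [-3.14, -0.105, 0.001]
ft_force: [0.0, 0.3, -1.0]
finger_gap: 0.0848
grip_force: 0.0
```

```bash
python3 - <<'E'
from h import *
for n in ('wrist','top'):
    p=imaging.camera_params(n);im=imaging.grab_frame(n);cv2.imwrite(f'pics/{n}2.png',im[...,::-1]);np.savez(f'{n}2.npz',**p)
E
python3 d.py 0.4564 -0.3885 0.2 -78
```

```text
move [-0.091   0.3894  0.0265] turn -0.1427 tilt [-0.0015  0.     -1.    ] yaw -86.17 clk 6.875 F [0.  1.4 0.6] pos [0.5213 0.0061 0.2264] q [-0.17  0.64  0.18  1.69 -0.15  0.83 -1.43] 0.08496601638274856
```

View pics/wrist2.png

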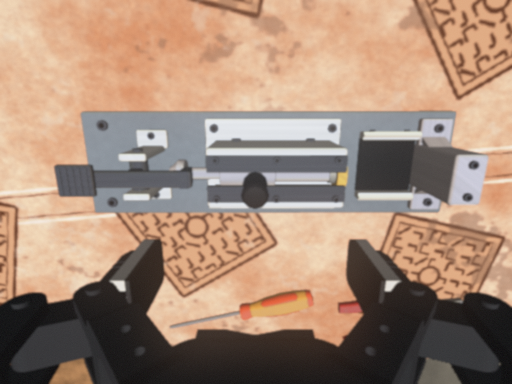

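The hammer is cocked: the handle sits at about (255,188), the sear hook end is at (190,178), and the nest is empty at (388,163). Next I'll refine the nest from the anvil and guide points, and the adapter from this top view.

```bash
python3 - <<'E'
from h import *
p=dict(np.load('wrist2.npz'))
th=np.radians(-86.1);Q=np.array([[np.cos(th),-np.sin(th)],[np.sin(th),np.cos(th)]]);o=np.array([.5244,-.0337])
def loc(u,v,z):return ((onz(p,u,v,z)[:2]-o)@Q*1e3).round(1)
for n,u,v,z in [('anvTL',453,150,.096),('anvTR',486.5,152.5,.096),('anvBR',480,203.5,.096),('anvBL',448,202,.096),('gTl',363,134,.03),('gTr',421,134,.03),('gBl',358,196,.03),('gBr',412,196,.03),('plTL',82,112,.016),('plTR',455,112,.016),('plBR',440,212,.016),('plBL',97,212,.016),('padTL',57,166,.0975),('padTR',93,167,.0975),('padBL',60,195,.0975),('padBR',95,195,.0975),('handletop',255,191,.147)]:
    print(n,loc(u,v,z))
E
```

```text
anvTL [135.8  28. ]
anvTR [165.8  25.7]
anvBR [169.4 -21.7]
anvBL [139.4 -20.2]
gTl [77.7 35.9]
gTr [140.5  35.9]
gBl [ 78.6 -34.1]
gBr [140.4 -34.1]
plTL [-230.6   58.7]
plTR [182.1  58.7]
plBR [184.4 -58.5]
plBL [-230.1  -58.4]
padTL [-215.8   13.9]
padTR [-183.8   13. ]
padBL [-217.7  -13. ]
padBR [-185.6  -13. ]
handletop [-39.2   4.7]
```

```bash
python3 - <<'E'
import cv2,numpy as np
w=cv2.imread('pics/wrist2.png')
o=cv2.resize(w[100:220,345:495],None,fx=4.8,fy=4.8,interpolation=cv2.INTER_CUBIC);cv2.imwrite('pics/crop3.png',o)
E
```

```text
(no output)
```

View pics/crop3.png

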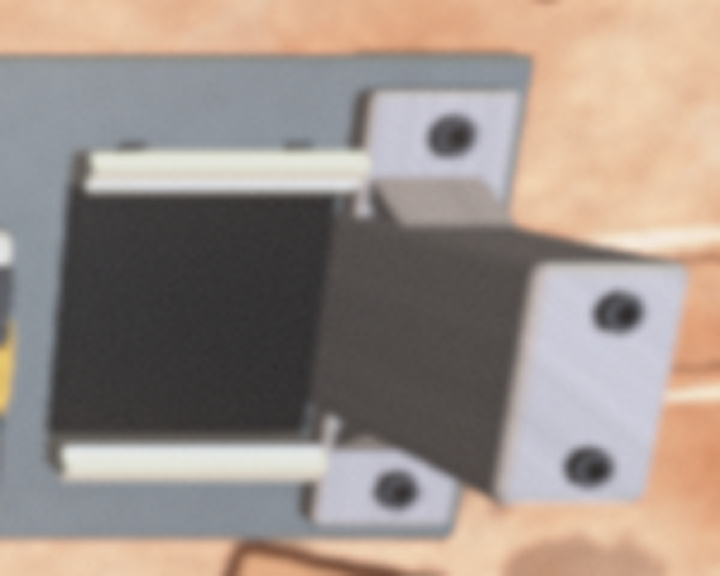

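The crop shows the anvil top corners at (457,155), (488,155), (479,204) and (449,203.5), and the guides at rows 137 and 193. That puts the rig at o=(0.5252,-0.0338), yaw -86.1°. Now I'll go to the adapter.

Request:
pendant(motion={"steps":[[-0.013, 0.055, 0, 0], [-0.013, 0.055, 0, 0], [-0.013, 0.055, 0, 0], [-0.013, 0.055, 0, 0], [-0.013, 0.055, 0, 0]]})

```text
clock: 7.5
eef_pos: [0.4744, -0.2743, 0.2265]
orientation: [-3.139, -0.105, 0.001]
ft_force: [0.8, -0.5, -0.1]
finger_gap: 0.0853
grip_force: 0.0
```

Request:
pendant(motion={"steps":[[-0.013, 0.055, 0, 0], [-0.013, 0.055, 0, -0.07], [0, 0, 0, -0.073], [0, 0, 0, 0], [0, 0, 0, 0]]})

```text
clock: 8.12
eef_pos: [0.4568, -0.3835, 0.2269]
orientation: [-3.124, -0.328, 0.0]
ft_force: [0.4, 0.5, -0.2]
finger_gap: 0.0851
grip_force: 0.0
```

```bash
python3 - <<'E'
from h import *
p=imaging.camera_params('wrist');im=imaging.grab_frame('wrist');cv2.imwrite('pics/wrist3.png',im[...,::-1]);np.savez('wrist3.npz',**p)
o=np.array([.4564,-.3885])
for z in(0,.085):
  for a,b in((18,26),(18,-26),(-18,-26),(-18,26)):
    t=np.radians(12.1);q=o+np.array([a*np.cos(t)-b*np.sin(t),a*np.sin(t)+b*np.cos(t)])/1e3
    print(z,a,b,proj(p,np.r_[q,z]).round(1))
E
python3 d.py 0.4564 -0.3885 0.035 -78
```

```text
0 18 26 [236.8 148.4]
0 18 -26 [280.4 148.4]
0 -18 -26 [279.8 177.8]
0 -18 26 [237.3 177.8]
0.085 18 26 [231.7 161. ]
0.085 18 -26 [287.6 160.9]
0.085 -18 -26 [286.6 198. ]
0.085 -18 26 [232.5 198. ]
move [-0.0015  0.0049  0.1921] turn -0.0 tilt [-2.e-04  5.e-04 -1.e+00] yaw -78.0 clk 8.175 F [-0.4  0.4 -0.3] pos [ 0.4568 -0.3835  0.2271] q [ 0.61  0.75  0.07  1.41 -0.06  0.99 -0.67] 0.08488806714257202
```

View pics/wrist3.png

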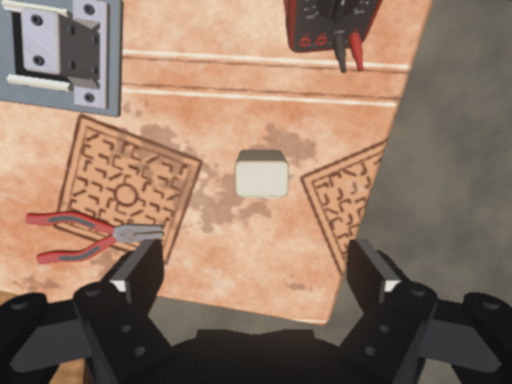

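The adapter's light top face spans about columns 236–288, rows 161–197, which is within 2.5 px of prediction. I'll measure it by mask before descending.

```bash
python3 - <<'E'
from h import *
p=dict(np.load('wrist3.npz'));im=cv2.imread('pics/wrist3.png')[140:215,215:310]
c=cv2.resize(im,None,fx=6,fy=6,interpolation=cv2.INTER_CUBIC);h=cv2.cvtColor(c,cv2.COLOR_BGR2HSV)
m=((h[...,1]<60)&(h[...,2]>150)).astype(np.uint8)
cn=max(cv2.findContours(m,0,2)[0],key=cv2.contourArea)[:,0]
w=np.array([onz(p,*((q+.5)/6-.5+[215,140]),.085)[:2] for q in cn])
rc=cv2.minAreaRect((w*1000).astype(np.float32));print(rc)
E
python3 d.py 0.4564 -0.390 0.035 -78
```

```text
((457.0986022949219, -390.0941467285156), (36.81957244873047, 50.00992202758789), 11.68232250213623)
move [-0.0018  0.0064  0.1921] turn -0.0 tilt [-2.e-04  5.e-04 -1.e+00] yaw -78.0 clk 8.175 F [-0.4  0.4 -0.3] pos [ 0.4568 -0.3835  0.2271] q [ 0.61  0.75  0.07  1.41 -0.06  0.99 -0.67] 0.08488806714257202
```

Request:
pendant(motion={"steps":[[-0.001, 0.0065, 0.04, 0.003], [0, 0, 0.05, 0], [0, 0, 0.05, 0], [0, 0, 0.035, 0], [0, 0, 0.017, 0]]})

```text
clock: 8.8
eef_pos: [0.4567, -0.3899, 0.0338]
orientation: [-3.124, -0.324, 0.002]
ft_force: [0.1, -0.3, -0.3]
finger_gap: 0.0847
grip_force: 0.0
```

Request:
pendant(motion={"steps":[[0, 0, 0, 0], [0, 0, 0, 0], [0, 0, 0, 0], [0, 0, 0, 0], [0, 0, 0, 0]]}, finger_gap=0.0, grip_force=40)

```text
clock: 9.43
eef_pos: [0.4575, -0.3911, 0.0367]
orientation: [3.124, 0.324, 0.002]
ft_force: [-0.6, 0.8, 9.3]
finger_gap: 0.0518
grip_force: 42.6
```

```bash
python3 d.py 0.457 -0.390 0.035 -78.2
```

```text
move [-0.0003 -0.0012  0.0017] turn 0.0008 tilt [ 0.0017 -0.0011 -1.    ] yaw -78.15 clk 9.425 F [-0.6  0.8  9.3] pos [ 0.4575 -0.3911  0.0367] q [ 0.63  1.01  0.04  1.55 -0.07  0.58 -0.65] 0.05176147988047364
```

Request:
pendant(motion={"steps":[[0, 0, -0.02, 0], [0, 0, -0.04, 0], [0, 0, -0.05, 0], [0, 0, -0.04, 0], [0, 0, 0, 0]]}, grip_force=40)

```text
clock: 10.05
eef_pos: [0.4577, -0.3915, 0.1896]
orientation: [3.121, 0.323, 0.007]
ft_force: [-0.7, -0.2, -0.8]
finger_gap: 0.0516
grip_force: 42.2
```

```bash
python3 d.py 0.5332 -0.1515 0.187 3.9
```

```text
move [ 0.1231 -0.2195  0.0021] turn -1.4323 tilt [ 0.0046 -0.0036 -1.    ] yaw -78.17 clk 10.05 F [-0.7 -0.2 -0.8] pos [ 0.4577 -0.3915  0.1896] q [ 0.62  0.8   0.07  1.44 -0.06  0.9  -0.66] 0.05157119088169109
```

Request:
pendant(motion={"steps":[[0.0246, -0.044, 0, 0], [0.0246, -0.044, 0, 0], [0.0246, -0.044, 0, 0], [0.0246, -0.044, 0, 0], [0.0246, -0.044, 0, 0]]})

```text
clock: 10.68
eef_pos: [0.5322, -0.1485, 0.1857]
orientation: [-3.125, -0.324, -0.0]
ft_force: [0.6, -0.2, -1.2]
finger_gap: 0.052
grip_force: 42.3
```

Request:
pendant(motion={"steps":[[0, 0, 0, -0.18], [0, 0, 0, -0.18], [0, 0, 0, -0.18], [0, 0, 0, -0.18], [0, 0, 0, -0.18]]})

```text
clock: 11.3
eef_pos: [0.5318, -0.1502, 0.1856]
orientation: [-2.668, -1.659, 0.0]
ft_force: [-0.8, -1.2, -0.5]
finger_gap: 0.0519
grip_force: 42.4
```

Request:
pendant(motion={"steps":[[0, 0, 0, -0.18], [0, 0, 0, -0.18], [0, 0, 0, -0.17], [0, 0, 0, 0], [0, 0, 0, 0]]})

```text
clock: 11.92
eef_pos: [0.532, -0.1502, 0.1854]
orientation: [-2.152, -2.289, 0.0]
ft_force: [0.8, 0.1, -1.5]
finger_gap: 0.0517
grip_force: 42.4
```

```bash
python3 d.py 0.5332 -0.1515 0.187 3.9
```

```text
move [-0.0014  0.0011 -0.0016] turn -0.0061 tilt [-1.e-04 -0.e+00 -1.e+00] yaw 3.55 clk 11.925 F [ 0.8  0.1 -1.5] pos [ 0.532  -0.1502  0.1854] q [ 0.38  0.74 -0.31  1.62  0.29  0.82  0.01] 0.05171816900153943
```

Request:
pendant(motion={"steps":[[-0.001, 0.001, 0.03, -0.006], [0, 0, 0.03, 0], [0, 0, 0.02, 0], [0, 0, 0, 0]]})

```text
clock: 12.42
eef_pos: [0.5326, -0.1509, 0.1045]
orientation: [-2.141, -2.297, 0.002]
ft_force: [-0.4, -0.0, -0.5]
finger_gap: 0.0519
grip_force: 42.4
```

```bash
python3 - <<'E'
from h import *
p=imaging.camera_params('wrist');im=imaging.grab_frame('wrist');np.savez('wrist4.npz',**p)
cv2.imwrite('pics/wrist4.png',cv2.resize(im[...,::-1],(768,576),interpolation=cv2.INTER_CUBIC))
E
python3 d.py 0.5332 -0.1515 0.0567 3.9
```

```text
move [-0.0006  0.      0.0488] turn 0.0023 tilt [-5.e-04  0.e+00 -1.e+00] yaw 4.03 clk 12.475 F [ 0.3  0.2 -1.4] pos [ 0.5331 -0.1509  0.1055] q [ 0.36  0.86 -0.27  1.7   0.35  0.63 -0.03] 0.051497335427935005
```

View pics/wrist4.png

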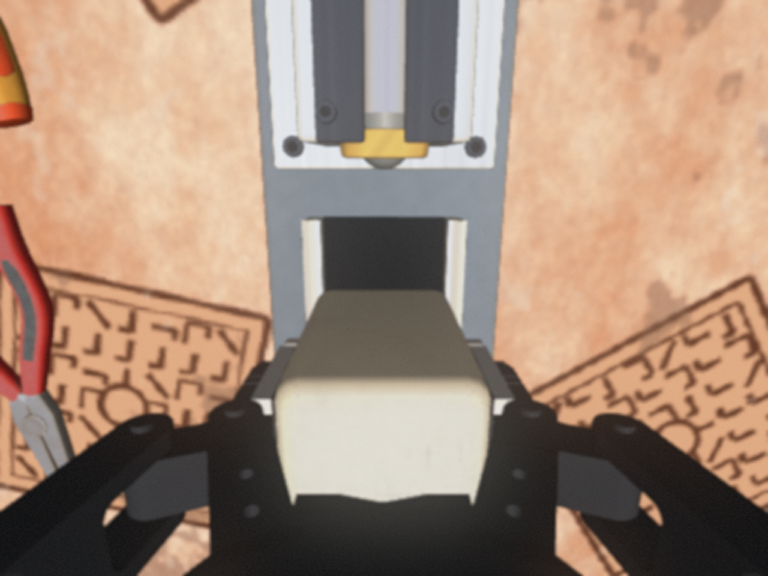

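The adapter (bottom edge centre at column 384) lines up with the guides and nose (about 384). I'll lower it.

Request:
pendant(motion={"steps":[[0, 0, 0.02, 0], [0, 0, 0.015, 0], [0, 0, 0.008, 0], [0, 0, 0.003, 0], [0, 0, 0, 0]]})

```text
clock: 13.1
eef_pos: [0.5333, -0.1511, 0.0595]
orientation: [2.14, 2.3, 0.0]
ft_force: [0.2, 0.4, -0.8]
finger_gap: 0.0517
grip_force: 42.4
```

```bash
python3 d.py 0.5335 -0.1555 0.0567 3.9
```

```text
move [-0.0044 -0.0001  0.0028] turn 0.0037 tilt [ 2.e-04  0.e+00 -1.e+00] yaw 4.11 clk 13.1 F [ 0.2  0.4 -0.8] pos [ 0.5333 -0.1511  0.0595] q [ 0.34  0.93 -0.23  1.72  0.38  0.53 -0.06] 0.05169229194228922
```

Request:
pendant(motion={"steps":[[-0.0015, 0, 0, 0], [-0.0015, 0, 0, 0], [0, 0, 0, 0]]})

```text
clock: 13.48
eef_pos: [0.5334, -0.1543, 0.0594]
orientation: [2.14, 2.3, 0.0]
ft_force: [0.2, -0.1, -0.8]
finger_gap: 0.0517
grip_force: 42.4
```

Request:
pendant(motion={"steps":[[-0.001, 0, 0, 0], [0, 0, 0, 0]]}, lines="2,4")

```text
eef_pos: [0.5335, -0.1551, 0.0593]
orientation: [-2.14, -2.3, -0.0]
ft_force: [-0.5, 0.0, -0.1]
```

Request:
pendant(motion={"steps":[[-0.001, 0, 0, 0], [0, 0, 0, 0]]}, lines="2,4")

```text
eef_pos: [0.5335, -0.1552, 0.0593]
orientation: [-2.139, -2.3, -0.001]
ft_force: [-1.2, 5.6, 1.2]
```

Request:
pendant(motion={"steps":[[0.001, 0, 0.001, 0], [0, 0, 0.001, 0], [0, 0, 0, 0]]}, lines="2,4")

```text
eef_pos: [0.5334, -0.1552, 0.0572]
orientation: [-2.14, -2.3, 0.0]
ft_force: [-0.8, 0.8, 0.3]
```

Request:
pendant(motion={"steps":[[0, 0, 0.001, 0], [0, 0, 0, 0]]}, lines="2,4")

```text
eef_pos: [0.5335, -0.1552, 0.0567]
orientation: [2.14, 2.3, -0.0]
ft_force: [-2.4, 0.4, 10.2]
```

Request:
pendant(motion={"steps":[[-0.0005, 0, 0, 0], [0, 0, 0, 0]]}, lines="2,4")

```text
eef_pos: [0.5335, -0.1552, 0.0568]
orientation: [-2.14, -2.3, -0.001]
ft_force: [-3.8, 3.0, 11.5]
```

Request:
pendant(motion={"steps":[[0, 0, -0.0006, 0], [0, 0, 0, 0]]}, lines="2,4")

```text
eef_pos: [0.5335, -0.1553, 0.0569]
orientation: [-2.14, -2.3, -0.0]
ft_force: [-0.9, 4.2, 2.7]
```

Request:
pendant(motion={"steps":[[0, 0, 0, 0], [0, 0, 0, 0], [0, 0, 0, 0], [0, 0, 0, 0]]}, finger_gap=0.078)

```text
clock: 15.6
eef_pos: [0.5335, -0.1556, 0.0569]
orientation: [2.14, 2.3, 0.0]
ft_force: [-1.0, -0.2, 0.4]
finger_gap: 0.0778
grip_force: 0.0
```

Request:
pendant(motion={"steps":[[0, 0, -0.03, 0], [0, 0, -0.05, 0], [0, 0, -0.05, 0], [0, 0, -0.02, 0], [0, 0, 0, 0]]})

```text
clock: 16.23
eef_pos: [0.5339, -0.1558, 0.2081]
orientation: [2.139, 2.298, 0.002]
ft_force: [1.0, 0.0, -1.3]
finger_gap: 0.0781
grip_force: 0.0
```

```bash
python3 - <<'E'
from h import *
im=imaging.grab_frame('wrist')[...,::-1];s=imaging.grab_frame('scene')[130:260,210:360,::-1]
o=np.zeros((384,800,3),np.uint8);o[:,:400]=im[:,56:456];o[:346,400:]=cv2.resize(s,(400,346),interpolation=cv2.INTER_CUBIC);cv2.imwrite('pics/c5.png',o)
E
python3 d.py 0.5113 0.1697 0.22 3.9
```

```text
move [ 0.3261  0.0015 -0.0137] turn 0.0039 tilt [-8.e-04  1.e-04 -1.e+00] yaw 4.12 clk 16.325 F [ 0.   0.4 -0.8] pos [ 0.5333 -0.1556  0.2063] q [ 0.4   0.72 -0.33  1.59  0.28  0.88  0.03] 0.07840799124738534
```

View pics/c5.png

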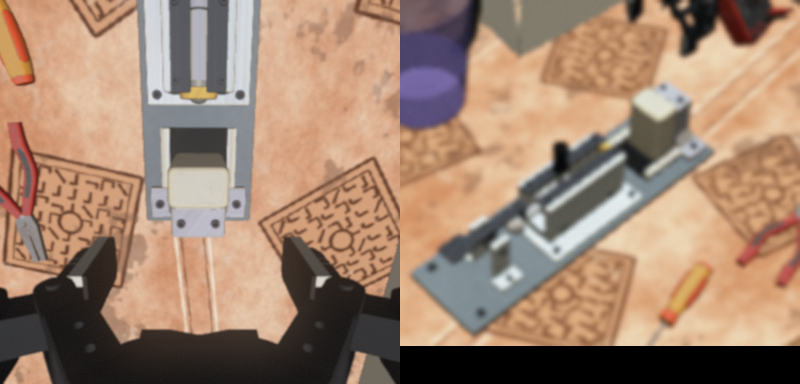

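The adapter stands square against the anvil at (198,190) and the hammer is still cocked. Now I'll go to the trip pad with the fingers closed.

Request:
pendant(motion={"steps":[[0.054, 0, 0, 0], [0.054, 0, 0, 0], [0.054, 0, 0, 0], [0.054, 0, 0, 0], [0.054, 0, 0, 0]]}, finger_gap=0.0, grip_force=30)

```text
clock: 16.95
eef_pos: [0.5135, 0.1153, 0.2059]
orientation: [-2.14, -2.299, 0.002]
ft_force: [0.9, 0.5, 0.8]
finger_gap: -0.0001
grip_force: 0.0
```

Request:
pendant(motion={"steps":[[0.054, 0.001, 0, 0.004], [0, 0, 0, 0], [0, 0, 0, 0]]})

```text
clock: 17.32
eef_pos: [0.511, 0.167, 0.2061]
orientation: [-2.145, -2.295, 0.002]
ft_force: [-0.5, -1.1, -0.2]
finger_gap: -0.0002
grip_force: 0.0
```

```bash
python3 d.py 0.5113 0.1697 0.102 3.9
```

```text
move [0.0027 0.0006 0.1041] turn -0.0002 tilt [-1.2e-03 -9.0e-04 -1.0e+00] yaw 3.89 clk 17.325 F [-0.5 -1.1 -0.2] pos [0.511  0.167  0.2061] q [-0.23  0.69 -0.27  1.65  0.23  0.83 -0.53] -0.00019454676375278156
```

Request:
pendant(motion={"steps":[[0.003, 0.0005, 0.04, 0], [0, 0, 0.04, 0], [0, 0, 0.02, 0], [0, 0, 0, 0], [0, 0, 0, 0]]})

```text
clock: 17.95
eef_pos: [0.5119, 0.1701, 0.1077]
orientation: [2.146, 2.294, 0.001]
ft_force: [0.1, 0.1, 0.7]
finger_gap: 0.0
grip_force: 0.0
```

Request:
pendant(motion={"steps":[[0, 0, 0.004, 0], [0, 0, 0.004, 0], [0, 0, 0.003, 0], [0, 0, 0, 0]]})

```text
clock: 18.45
eef_pos: [0.5116, 0.1712, 0.0961]
orientation: [-2.144, -2.296, -0.001]
ft_force: [-1.3, 1.4, 6.0]
finger_gap: -0.0001
grip_force: 3.0
```

```bash
python3 d.py 0.5113 0.1697 0.089 3.9
```

```text
move [-0.0015 -0.0004  0.0071] turn 0.0003 tilt [ 5.e-04  8.e-04 -1.e+00] yaw 3.92 clk 18.45 F [-1.3  1.4  6. ] pos [0.5116 0.1712 0.0961] q [-0.27  0.86 -0.21  1.76  0.3   0.56 -0.6 ] -0.00012449045749964193
```

Contact is where expected; pressing on.

Request:
pendant(motion={"steps":[[0, 0, 0.003, 0], [0, 0, 0.003, 0], [0, 0, 0, 0]]}, lines="2,4")

```text
eef_pos: [0.5117, 0.1734, 0.0906]
orientation: [-2.141, -2.297, -0.006]
ft_force: [-2.6, 11.1, 12.2]
```

Request:
pendant(motion={"steps":[[0, 0, 0.002, 0], [0, 0, 0.001, 0], [0, 0, 0, 0], [0, 0, 0, 0]]}, lines="2,4")

```text
eef_pos: [0.512, 0.1731, 0.0876]
orientation: [-2.142, -2.296, -0.007]
ft_force: [-0.9, 11.8, 9.1]
```

```bash
python3 - <<'E'
from h import *
s=imaging.grab_frame('scene')[130:260,210:360,::-1]
cv2.imwrite('pics/c6.png',cv2.resize(s,(600,520),interpolation=cv2.INTER_CUBIC))
E
```

```text
(no output)
```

View pics/c6.png

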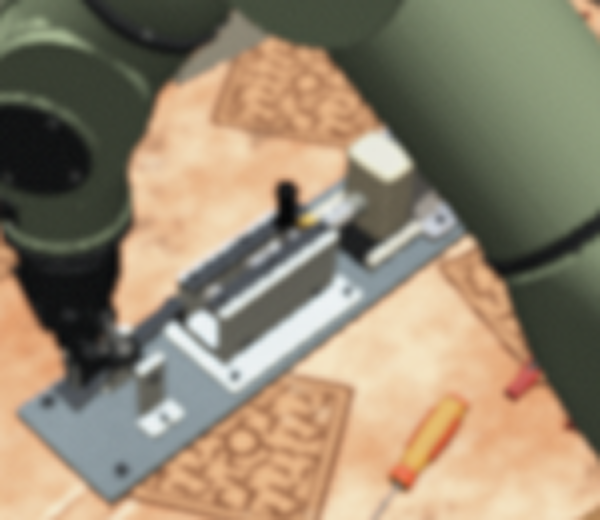

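It fired: the handle moved forward to (287,205) and the nose is at the adapter (350,205). I'll lift off and check.

Request:
pendant(motion={"steps":[[0, 0, -0.01, 0], [0, 0, -0.03, 0], [0, 0, -0.05, 0], [0, 0, -0.02, 0], [0, 0, 0, 0]]})

```text
clock: 20.0
eef_pos: [0.5119, 0.1706, 0.1983]
orientation: [2.144, 2.294, 0.003]
ft_force: [-0.6, 0.4, -0.4]
finger_gap: -0.0001
grip_force: 0.0
```

Request:
pendant(motion={"steps":[[0.03, 0, -0.02, 0], [0.03, 0, 0, 0], [0.03, 0, 0, 0], [0, 0, 0, 0], [0, 0, 0, 0]]})

```text
clock: 20.62
eef_pos: [0.5054, 0.2595, 0.2163]
orientation: [2.145, 2.295, -0.002]
ft_force: [-0.0, 0.5, -0.2]
finger_gap: -0.0001
grip_force: 0.0
```

```bash
python3 - <<'E'
from h import *
s=imaging.grab_frame('scene')[130:260,210:360,::-1];t=imaging.grab_frame('top')[160:245,120:380,::-1]
o=np.zeros((580,720,3),np.uint8);o[:346,:400]=cv2.resize(s,(400,346),interpolation=cv2.INTER_CUBIC);o[346:580]=cv2.resize(t,(720,234),interpolation=cv2.INTER_CUBIC)
cv2.imwrite('pics/c7.png',o)
E
```

```text
(no output)
```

View pics/c7.png

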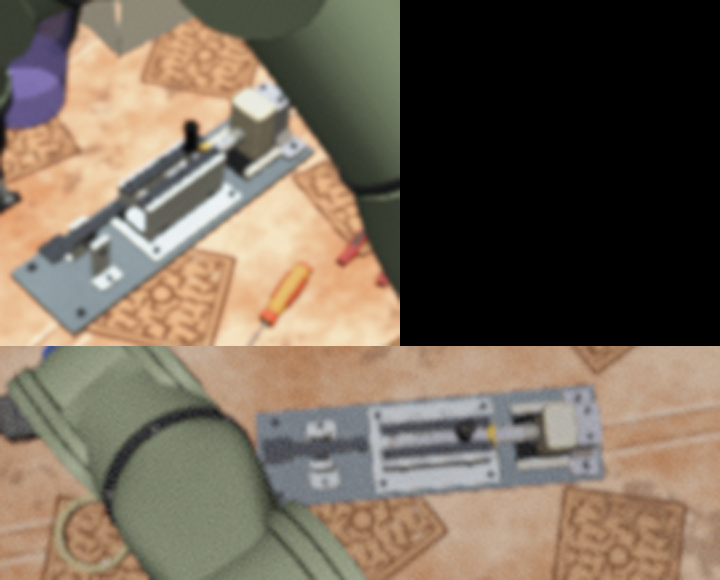

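The adapter stands against the anvil with the nose on it, the tape and spool are undisturbed, and the arm is clear.

```bash
python3 -c "
from station import robot, imaging, telemetry;print(robot.close_job())"
```

```text
the job is handed in; nothing more can be done
None
```

I cocked the hammer, stood the adapter flat against the anvil, fired the hammer and handed the job in at about 21 s; in the last pictures the adapter is still standing with the nose resting on it, and the arm never went near the tape roll or the spool.

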